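Close up the dust extractor after a filter change

ROBOT

A 6-joint arm with a two-finger parallel gripper is mounted at the origin on the work surface. World frame = base frame: x ahead of the robot, y to its left, z up, the work surface at z = 0. Lengths are in mm, angles in rad, forces in N, time in s.
With the tool pointing down it reaches from about 275 to 750 mm from the base axis. Payload 10.2 kg.
Tool frame: the origin (TCP) lies midway between the tips of the shut fingers; the grasp point (between the pads) lies grip_depth behind it (grip_depth is the distance from the TCP to the grasp point, in mm); z points along the fingers, y is the line along which they close (so a half turn about z gives the same grasp; the last joint's range is limited). The gripper opens to 85 mm and grips with 20 to 120 N. Pads are 22 mm wide; open, the fingers measure 114 mm over their backs; the gripper's body (76 mm by 85 mm) begins 54 mm behind the grasp point. The pads swing forward as they close: fully open they stand 13 mm farther back than shut.
Start: joints at [0.948, 0.313, 1.498, -0, 1.331, -0.223], TCP at [204.361, 483.599, 231.294] pointing down, gripper open.
Joint ranges: [-2.94, 2.94], [-0.97, 2.17], [0.19, 2.56], [-1.23, 4.37], [0.02, 3.11], [-2.88, 2.88]. Speed limits (rad/s): [2.39, 2.39, 3.01, 3.14, 3.14, 3.14].

INTERFACE

Orientations are given as a unit quaternion [w, x, y, z].
In Python, from rig import * gives the robot as it stands.
- The arm moves only by the tool servo_tool, never from a script. Its argument "commands" is a list of rows, each a list of 3 entries, a list of its own where there are three numbers: the gripper command: -1 is fully open, 1 is shut, values between are in proportion, then the shift along the tool's x, y, z in m, then the turn, a rotation vector about the tool's x, y, z in units of 6 degrees (1.0 is 6 degrees). In form: [[grip, [dx, dy, dz], [ax, ay, az]], ...]. A call has 1 to 10 rows; each row shifts and turns the commanded pose from where the row before left it, along the tool's axes as they then stand; what a row does not reach is not made up. A row lasts 1/12 s, in which the tool goes at most 41.7 mm and 7.16 degrees, less where a joint would pass 70% of its speed; a pose out of reach is approached as far as the arm can. A call is refused whole if a number of a shift passes 0.0417 or a number of a turn 1, either way. A call with a gripper value outside its range is refused whole. The fingers move at their own pace and stop on an object; "squeeze" is the grip in N (left out, the last holds). Time passes only in rows, so rows that do not move let the fingers close. It gives the time, the measured TCP pose, the force, the opening and the grip force at its end, in the units of the state.
- sense(): the state, without advancing time (a new reading comes with each control period).
- capture(name): name is "scene" or "top" or "wrist"; returns a dict with "pixels" (400x640x3 uint8, red, green, blue), "z_map" (400x640 float32, mm along the optical axis (not along the pixel's ray), 0 where there is no reading), "fx", "fy", "cx", "cy" (pixels), "rvec" (rotation vector, rad) and "tvec" (3), from world to camera coordinates, as OpenCV has them; the wrist camera has in their place "T_tool_cam" (4x4, takes a point from camera to tool coordinates, whose origin is the TCP and whose axes are the flange's). Camera axes: x right, y down, z forward; pixel columns grow to the right and rows downward; lengths in mm; the calibration is good to about 2 mm. The wrist camera is an equidistant fisheye: a pixel r from the principal point sees the ray r / f radians off the axis. A picture is of the moment at which its call begins: read the wrist's pose just before it.
- finish_job(): hands the job in; it is judged then, once.
The state is a dict: "time_s": time; "joints": joint angles; "dq": joint speeds; "tau": joint torques, N m; "eef_pos": TCP position; "ee_rot": TCP orientation; "force": force on the tool from outside, world axes, zero at the start; "wrist_torque": the same for the moment, N m; "grip_width": opening from 0.0 (shut) to 1.0 (fully open); "grip_force": force on a finger pad.
Only numpy, scipy, OpenCV 4.12 (cv2) and the standard library are available. Lean on these libraries where they do the work, as an engineer would, in place of code of your own. Each camera call takes 0.05 s, during which the arm holds its last target. There are 200 camera calls.

TASK

The bench dust extractor has a new filter and must be closed up. First push its filter drawer fully home, past the catch; then fit the loose aluminium cap with the black grip bar on the round port on top, both lugs down through the slots, press it down against the spring and turn it a quarter turn clockwise (seen from above) to the stop. The port has no catch of its own, so finish with the cap still in your hand, turned and pressed right down flat on the port, for me to put in its retaining screw, and leave the other things on the bench where they are.

Things in the scene. Friction and masses are not known exactly. Their poses are not given: they have to be found in the camera images.
- extractor: grey steel box fixed to the bench, 220 deep (x) x 270 wide (y) x 160 high, drawer front towards the robot; on its top also a gauge and a switch on the right, 14 mm high. Origin at the middle of its underside; x points from its front to its back (the way the drawer is pushed home), y to the left seen from the robot, z up
- drawer_handle (a point): middle of the drawer's steel bar handle, moving with the drawer; axes as the extractor. A level round bar 12 mm thick, 100 mm long along y, 28 mm in front of the drawer's face and 45 mm below the extractor's top; front and handle are rigid
- filter_drawer (a joint): how far the drawer is open, m: 0 is fully home against its end stop, front flush; more is pulled out along -x of the extractor. About 2 N of friction; a sprung roller catch resists with some 7 N more between 11 and 5 mm open, then pulls the drawer home and keeps it there
- port (a point): centre of the flat top rim of the aluminium port (88 dia, standing 24 up from the extractor's top); axes as the extractor. Round hole 52 dia with two slots in line, towards +y and -y, each 14 wide, reaching 36 from the centre; lip 6 thick. Under the lip the cap's lugs turn only clockwise (from above), a quarter turn to fixed stops, where bar and lugs point along x
- seal_plate (a joint): how far the sprung plate inside the port is pressed down, m. Free (0) its top is 8 mm below the rim; it pushes the cap's spigot up with 3 N at first and 9 N with the cap fully down (0.010)
- cap_grip (a point): centre of the black grip bar of the loose aluminium cap, which stands upright on the bench. The bar lies along the cap's x: 56 long, 14 thick (y), 28 high (z), on a round flange 80 dia. A half turn gives the same fit. Fully down on the port this point is 20 mm above port; turned but let go the spring lifts it to 26 mm; in the slots, unturned and let go, it stands at 30 mm
- cap: the cap; origin at the middle of its underside, 38 mm below cap_grip. From there up: spigot 48 dia, 18 high, with two lugs at its foot towards +x and -x, in line with the bar (10 wide, 5 high, reaching 34 from the axis, tops 12 below the flange); flange 6 thick; bar. Whole cap 52 high, 80 to 170 g
- hole_saw: bystander: round steel hole saw, 60 dia, teeth down, with a shank on top, 84 mm high; origin at the middle of its underside
- drill: bystander: yellow and black cordless drill standing on its battery, 210 mm high; origin under the battery
- tape_measure: bystander: black tape measure, 78 x 72 x 42; origin at the middle of its underside
- ear_muffs: bystander: yellow ear muffs lying down, about 90 x 170 plus the band, 78 high; origin at table height between the cups
- screw_dish: bystander: small round steel dish with screws, 90 dia, 18 high; origin under its middle
- old_filter: bystander: the old filter cassette, cardboard with grey pleats, 165 x 200 x 40; origin at the middle of its underside
- screwdriver: bystander: black screwdriver lying down, 210 long; origin at table height at mid length
Mind the look-alikes: they are no part of the job. There is more than one size of the cap; the one meant has the size given above.

How it is judged:
By the outcome, as a careful person would: the job done as asked, in the order asked, and still so for the second after the job is handed in, while the arm keeps its last pose, push and grip.
It also fails if it takes over 64 s, if anything falls off the work surface, if the arm or the gripper's body presses on something with over 40 N, if the wrist force passes 120 N, or if a joint passes its speed limit or range.

## Working session

There is one attempt and no reset: what is moved stays moved. The work goes in short steps, Python scripts to look and compute and a tool call to move; the robot and the scene stay as the last step left them, time stands still between calls to the robot, and variables do not carry over. Pictures are saved under pics/ and viewed, at most 10 in all, crops included, and the job is handed in when it is done.

Besides the shell and the picture viewer there is one more tool, called after "Request:" by a JSON object that holds its "method" and its "body", one argument or row to a line. servo_tool: Moves the arm, as the interface text tells. Its arguments: {"type":"object","properties":{"commands":{"type":"array"},"squeeze":{"type":"number"}},"required":["commands"]}

```bash
ls; mkdir -p pics; python3 - <<'E'
from rig import *
import cv2,numpy as np
print(sense())
for n in("scene","top"):
    c=capture(n); cv2.imwrite(f"pics/{n}0.png",c["pixels"][:,:,::-1]); np.savez(f"{n}0.npz",**c)
    print(n,[c[k] for k in("fx","fy","cx","cy","rvec","tvec")])
E
```

```text
pics
{'time_s': 0.0, 'joints': array([ 9.47617319e-01,  3.13482253e-01,  1.49843329e+00, -3.97541969e-05,
        1.33099667e+00, -2.23375010e-01]), 'dq': array([-0.00024271,  0.0010198 ,  0.00056497,  0.00146853, -0.00095426,
       -0.00064358]), 'tau': array([-8.83355351e-04, -4.12266290e+01, -2.59744048e+01, -2.22926606e-04,
        4.09379878e-03,  1.11414195e-06]), 'eef_pos': array([204.20508527, 483.38036818, 230.71999799]), 'ee_rot': array([-2.53404694e-04,  1.98568599e-01,  9.80086769e-01, -6.09485334e-04]), 'force': array([-0.09425783,  0.29729194, -0.3675385 ]), 'wrist_torque': array([-0.00809061,  0.01242789, -0.03720942]), 'grip_force': 0.0, 'grip_width': 1.0000364780724211}
scene [387.87077172969947, 387.87077172969947, 318.1178785601038, 199.68540875165496, array([ 1.08577724,  2.40990783, -0.98724555]), array([ 263.63054565, -175.93830936, 1418.28267052])]
top [379.0735884283966, 379.0735884283966, 322.6995316950224, 200.50053659913195, array([ 2.18493022, -2.18483921,  0.11578833]), array([  28.29850556,  465.11924275, 1193.79520003])]
```

View pics/scene0.png

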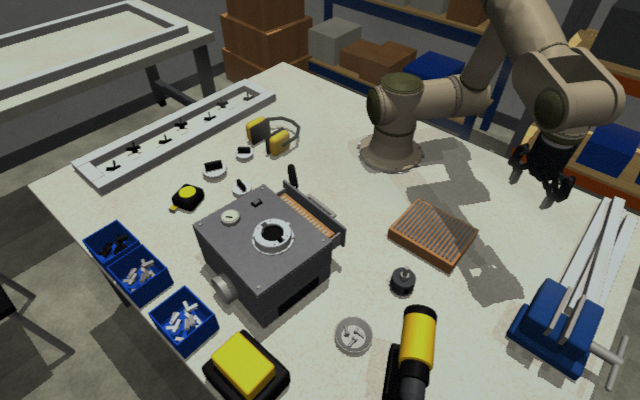

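View pics/top0.png

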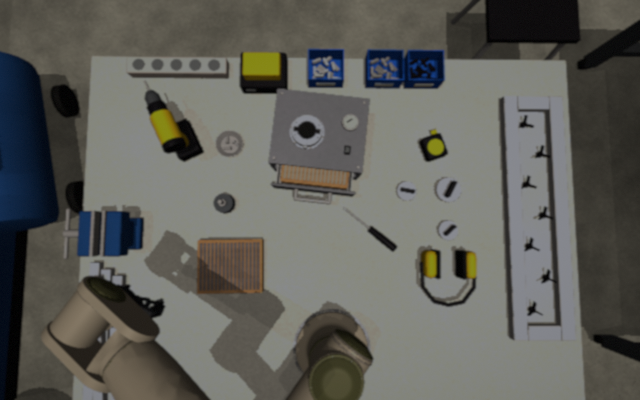

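The scene view shows the extractor with its drawer open and three caps to its right. In the top view the caps are near (405,190), (449,188) and (446,229), the port at (307,130) and the handle at (312,200).

```bash
cat >h.py <<'E'
import numpy as np,cv2
from scipy.spatial.transform import Rotation as R
def load(n): return dict(np.load(n))
def world(c):
    v,u=np.mgrid[:400,:640]; z=c["z_map"]
    P=np.stack([(u-c["cx"])/c["fx"]*z,(v-c["cy"])/c["fy"]*z,z],-1)
    Rm=R.from_rotvec(c["rvec"]).as_matrix(); W=(P-c["tvec"])@Rm
    W[z==0]=np.nan; return W
def ray(c,u,v,h):
    Rm=R.from_rotvec(c["rvec"]).as_matrix(); o=-Rm.T@c["tvec"]
    d=Rm.T@np.array([(u-c["cx"])/c["fx"],(v-c["cy"])/c["fy"],1]); return o+d*(h-o[2])/d[2]
E
python3 - <<'E'
from h import *
c=load("top0.npz");W=world(c);g=cv2.cvtColor(c["pixels"],cv2.COLOR_RGB2GRAY)
H=W[...,2]
def blobs(m,x0,x1,y0,y1,mn=20):
    m=m.astype(np.uint8); k=np.zeros_like(m);k[y0:y1,x0:x1]=1
    n,l,s,ce=cv2.connectedComponentsWithStats(m*k)
    for i in range(1,n):
        if s[i,4]>=mn:
            q=l==i; pts=W[q]; r=cv2.minAreaRect(np.argwhere(q)[:,::-1].astype(np.float32))
            print(i,ce[i].round(1),s[i,4],"mean",np.nanmean(pts,0).round(1),"med h",np.nanmedian(pts[:,2]).round(1),"rect",[np.round(t,1) for t in r])
print("table",np.nanmedian(H[250:330,480:500]))
print("caps>10");blobs(H>12,390,470,170,245)
print("bars dark");blobs((g<70)&(H>30),390,470,170,245,8)
print("extr top");blobs((abs(H-160)<8),255,385,80,205,50)
print("rim");blobs((abs(H-184)<8),255,385,80,180,20)
print("handle");blobs((abs(H-115)<12),255,385,170,210,10)
im=c["pixels"][:,:,::-1]
cv2.imwrite("pics/cr.png",np.hstack([cv2.resize(im[80:210,260:380],None,fx=4,fy=4,interpolation=2)[:,:480],cv2.resize(im[170:245,390:470],None,fx=4,fy=4,interpolation=2).__class__ and cv2.copyMakeBorder(cv2.resize(im[170:245,390:470],None,fx=4,fy=4,interpolation=2),0,220,0,0,0)]))
E
```

```text
table 0.9747572602824158
caps>10
1 [448.  189.3] 490 mean [ 500.4 -372.8   30.5] med h 25.9 rect [array([448.3, 189.2]), array([24.7, 24. ]), np.float64(45.0)]
2 [406.2 190.6] 301 mean [ 497.  -240.    23.8] med h 21.1 rect [array([406.5, 190.5]), array([19., 19.]), np.float64(90.0)]
3 [447.7 229.8] 306 mean [ 371.3 -370.3   24. ] med h 20.7 rect [array([447.5, 229.5]), array([19., 19.]), np.float64(90.0)]
bars dark
1 [449.9 188.5] 91 mean [ 500.8 -372.2   49.4] med h 51.4 rect [array([449.7, 188.6]), array([ 5.4, 17.4]), np.float64(26.6)]
2 [407.2 190. ] 38 mean [ 496.9 -238.9   41.1] med h 40.8 rect [array([407., 190.]), array([12.6,  2.7]), np.float64(11.3)]
3 [449.4 229.5] 49 mean [ 372.  -370.2   40.3] med h 40.7 rect [array([449.2, 229.6]), array([ 3.8, 13.5]), np.float64(48.8)]
extr top
1 [319.2 130.7] 5956 mean [654.3  40.6 161.9] med h 161.9 rect [array([318.9, 130.6]), array([94.4, 75.4]), np.float64(6.3)]
rim
1 [306.2 130.4] 634 mean [648.7  77.4 183.8] med h 184.9 rect [array([306.5, 130. ]), array([30.4, 30.4]), np.float64(45.0)]
handle
2 [316.3 178. ] 900 mean [522.6  48.9 123.2] med h 123.9 rect [array([314. , 176.8]), array([67.9, 17.6]), np.float64(5.7)]
7 [350.4 183.2] 11 mean [508.  -51.8 118.6] med h 118.4 rect [array([350.5, 183. ]), array([6., 1.]), np.float64(90.0)]
11 [312.3 197.8] 230 mean [464.1  60.6 121. ] med h 121.4 rect [array([314.7, 196.4]), array([43.6, 11.8]), np.float64(5.9)]
13 [311.  190.5] 18 mean [486.5  64.6 114.2] med h 113.9 rect [array([311. , 190.5]), array([16.,  1.]), np.float64(7.1)]
```

View pics/cr.png

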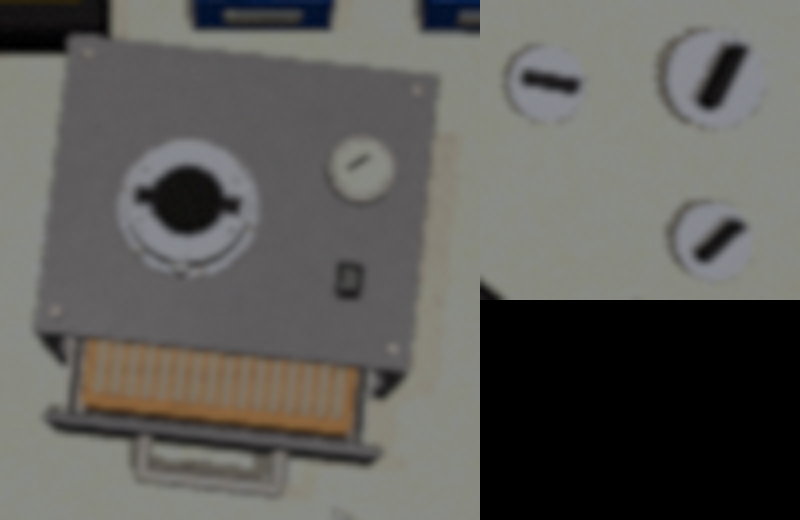

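The crops show the port slots, the drawer and its handle, and the big cap at top right, with flange about 80 mm and height 52 mm, as specified. The two smaller caps are look-alikes. Next I refine the geometry.

```bash
python3 - <<'E'
from h import *
import rig
print([ (k,getattr(rig,k)) for k in dir(rig) if 'grip' in k.lower() or 'depth' in k.lower()])
for n in("top","scene"):
    c=load(n+"0.npz");W=world(c);H=W[...,2];g=cv2.cvtColor(c["pixels"],cv2.COLOR_RGB2GRAY)
    near=lambda x,y,r:np.hypot(W[...,0]-x,W[...,1]-y)<r
    print(n,"table",np.nanmedian(H[near(350,-150,60)]))
    # extractor top
    q=W[(abs(H-161)<5)&near(654,40,190)]; r=cv2.minAreaRect(q[:,:2].astype(np.float32)); print(" ext",r, np.median(q[:,2]))
    q=W[(H>178)&(H<192)&near(648,77,60)]; (x,y),rad=cv2.minEnclosingCircle(q[:,:2].astype(np.float32)); print(" rim",x,y,rad,np.median(q[:,2]))
    a=(H>178)&(H<192)&near(648,77,60)
    q=W[(H>44)&(H<58)&near(500,-372,40)]; r=cv2.minAreaRect(q[:,:2].astype(np.float32)); print(" bar",r,q[:,2].max())
    q=W[(H>15)&(H<32)&near(500,-372,50)]; print(" flange",cv2.minEnclosingCircle(q[:,:2].astype(np.float32)))
    # handle: in ext frame
    yaw=-.105; ex=np.array([np.cos(yaw),np.sin(yaw)]); d=W[...,:2]-np.array([654,40]); X=d@ex; Y=d@np.array([-ex[1],ex[0]])
    m=(X<-110)&(X>-260)&(abs(Y)<140)&(H>90)&(H<150)
    hh=m&(X<np.nanmin(X[m])+9); print(" handle X",np.nanmin(X[m]),"Y",np.nanmin(Y[hh]),np.nanmax(Y[hh]),"z",np.nanmedian(H[hh]),np.nanmax(H[hh]),"W",np.nanmedian(W[hh],0))
E
```

```text
[('grip_depth', 18.700000000000003)]
top table 2.445893036865406
 ext ((656.8214111328125, 41.28535461425781), (270.05426025390625, 221.19131469726562), 83.84429931640625) 161.8728106390542
 rim 647.1408081054688 77.78919219970703 46.44365692138672 185.26948772368058
 bar ((502.14068603515625, -375.1275329589844), (14.717775344848633, 55.420413970947266), 61.55515670776367) 57.23742110777627
 flange ((501.52728271484375, -375.0626220703125), 41.48331069946289)
 handle X -203.38452701769208 Y -52.62989659955412 57.25280777479921 z 122.17305854198193 126.67024792570402 W [457.29050346  61.50036225 122.17305854]
scene table 1.9940454977391897
 ext ((655.942138671875, 40.58213806152344), (272.23406982421875, 221.71531677246094), 83.72086334228516) 160.96262181853675
 rim 646.8826904296875 79.47936248779297 47.83393096923828 184.4677614495642
 bar ((501.5016174316406, -375.8946838378906), (20.40487289428711, 54.938568115234375), 60.94346237182617) 57.110956140639765
 flange ((501.7054138183594, -376.2398986816406), 41.76014709472656)
 handle X -203.76122677039083 Y -50.496823906007 56.24377205480325 z 121.19556848833072 124.64034415893778 W [457.24267459  61.91916261 121.19556849]
```

Request:
{"method": "servo_tool", "body": {
  "commands": [
    [1,[0,0,0],[0,0,-0.93]],
    [1,[0,0,0],[0,0,-0.93]],
    [1,[0,0,0],[0,0,-0.92]],
    [1,[-0.018,-0.028,0],[0,0,0]],
    [1,[-0.018,-0.028,0],[0,0,0]],
    [1,[-0.018,-0.028,0],[0,0,0]],
    [1,[-0.018,-0.028,0],[0,0,0]],
    [1,[-0.018,-0.028,0],[0,0,0]],
    [1,[-0.018,-0.028,0],[0,0,0]],
    [1,[-0.018,-0.028,0],[0,0,0]]
  ],
  "squeeze": 80
}}

```text
time_s: 0.93
eef_pos: [308.6, 273.6, 231.1]
ee_rot: [-0.0, 0.054, 0.999, -0.0]
force: [0.5, 0.3, 0.3]
grip_width: 0.002
grip_force: 0.0
```

Request:
{"method": "servo_tool", "body": {
  "commands": [
    [1,[-0.018,-0.028,0],[0,0,0]],
    [1,[-0.018,-0.028,0],[0,0,0]],
    [1,[-0.018,-0.028,0],[0,0,0]],
    [1,[-0.018,-0.028,0],[0,0,0]],
    [1,[-0.018,-0.028,0],[0,0,0]],
    [1,[-0.018,-0.028,0],[0,0,0]],
    [1,[-0.018,-0.028,0],[0,0,0]],
    [1,[0,0,0],[0,0,0]],
    [1,[0,0,0],[0,0,0]]
  ]
}}

```text
time_s: 1.68
eef_pos: [412.5, 65.6, 230.9]
ee_rot: [-0.0, 0.056, 0.998, 0.0]
force: [-0.0, -0.7, -0.6]
grip_width: -0.001
grip_force: 0.0
```

```bash
cat >>h.py <<'E'
def tog(p,psi=None):
    "tool-frame shift (mm) and turn (units of 6 deg, about tool z) to world p / psi deg (tool y heading)"
    from rig import sense
    s=sense(); w,x,y,z=s["ee_rot"]; M=R.from_quat([x,y,z,w]).as_matrix()
    h=np.degrees(np.arctan2(M[1,1],M[0,1]))
    print("t",round(s["time_s"],2),"pos",s["eef_pos"].round(1),"psi",h.round(2),"tilt",M[2].round(3),"F",s["force"].round(1),"w",round(s["grip_width"],3),"gf",round(s["grip_force"],1),"j",s["joints"].round(2))
    print(" shift",(M.T@(np.array(p)-s["eef_pos"])).round(1), "turn" ,None if psi is None else round((h-psi)/6,2))
E
python3 -c "
from h import *
tog((413,67.4,106),83.8)"
```

```text
t 1.68 pos [412.5  65.6 230.9] psi 83.61 tilt [ 0.001  0.    -1.   ] F [-0.  -0.7 -0.6] w -0.001 gf 0.0 j [-0.12  0.07  1.79  0.    1.28 -1.58]
 shift [ -0.4   1.8 124.9] turn -0.03
```

Request:
{"method": "servo_tool", "body": {
  "commands": [
    [1,[0,0.002,0.03],[0,0,0]],
    [1,[0,0,0.035],[0,0,0]],
    [1,[0,0,0.035],[0,0,0]],
    [1,[0,0,0.025],[0,0,0]],
    [1,[0,0,0],[0,0,0]],
    [1,[-0.01,0,0],[0,0,0]],
    [1,[-0.01,0,0],[0,0,0]],
    [1,[-0.006,0,0],[0,0,0]],
    [1,[-0.006,0,0],[0,0,0]],
    [1,[-0.006,0,0],[0,0,0]]
  ]
}}

```text
time_s: 2.52
eef_pos: [450.4, 64.9, 107.0]
ee_rot: [-0.0, 0.054, 0.999, 0.0]
force: [-2.4, 1.3, 1.9]
grip_width: -0.003
grip_force: 1.3
```

Request:
{"method": "servo_tool", "body": {
  "commands": [
    [1,[-0.008,0,0],[0,0,0]],
    [1,[-0.008,0,0],[0,0,0]],
    [1,[-0.008,0,0],[0,0,0]],
    [1,[-0.008,0,0],[0,0,0]]
  ]
}}

```text
time_s: 2.85
eef_pos: [482.9, 60.9, 106.3]
ee_rot: [-0.0, 0.054, 0.999, 0.0]
force: [-2.7, 1.5, 2.2]
grip_width: -0.003
grip_force: 1.4
```

```bash
python3 - <<'E'
from h import *; from rig import *
X=-155
tog((656.4+X*.994,41-X*.108,106),83.8)
c=capture("scene"); cv2.imwrite("pics/s1.png",cv2.resize(c["pixels"][130:330,180:420,::-1],None,fx=3,fy=3))
E
```

```text
t 2.85 pos [482.9  60.9 106.3] psi 83.77 tilt [ 0.  0. -1.] F [-2.7  1.5  2.2] w -0.003 gf 1.4 j [-0.12  0.37  1.77  0.    1.   -1.58]
 shift [-19.7  -1.1   0.3] turn -0.0
```

View pics/s1.png

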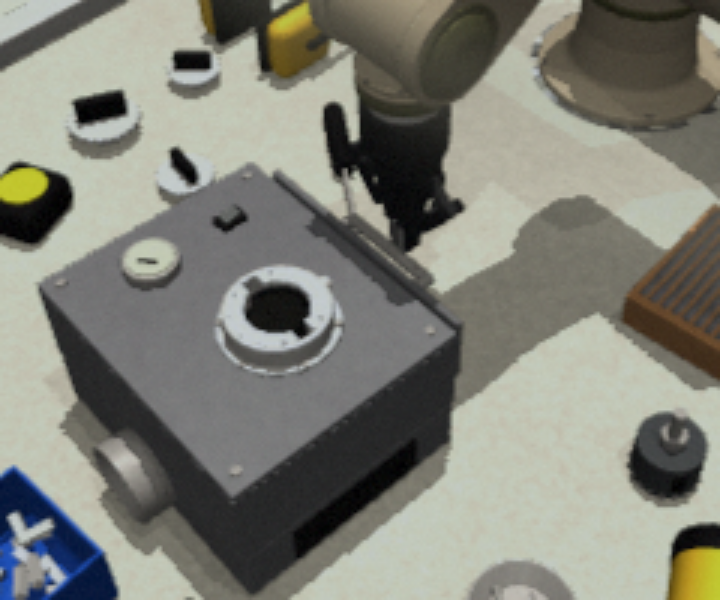

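The fingertips are on the middle of the handle and the drawer is moving in, with its front near (330,230) in the crop. I keep pushing.

Request:
{"method": "servo_tool", "body": {
  "commands": [
    [1,[-0.006,0,0],[0,0,0]],
    [1,[-0.004,0,0],[0,0,0]],
    [1,[-0.004,0,0],[0,0,0]],
    [1,[-0.003,0,0],[0,0,0]],
    [1,[0,0,0],[0,0,0]]
  ]
}}

```text
time_s: 3.32
eef_pos: [499.6, 59.0, 106.3]
ee_rot: [0.0, 0.054, 0.999, -0.0]
force: [0.1, -0.2, -0.2]
grip_width: 0.001
grip_force: 0.0
```

Request:
{"method": "servo_tool", "body": {
  "commands": [
    [1,[-0.002,0,0],[0,0,0]],
    [1,[-0.002,0,0],[0,0,0]],
    [1,[0,0,0],[0,0,0]]
  ]
}}

```text
time_s: 3.57
eef_pos: [500.6, 59.0, 105.9]
ee_rot: [-0.004, 0.054, 0.999, -0.0]
force: [-15.8, 0.9, 9.9]
grip_width: -0.002
grip_force: 7.9
```

Request:
{"method": "servo_tool", "body": {
  "commands": [
    [1,[0.02,0,0],[0,0,0]],
    [1,[0.02,0,0],[0,0,0]],
    [1,[0,0,-0.035],[0,0,0]],
    [1,[0,0,-0.035],[0,0,0]],
    [1,[0,0,-0.03],[0,0,0]],
    [-1,[-0.007,-0.036,0],[0,0,0]],
    [-1,[-0.007,-0.036,0],[0,0,0]],
    [-1,[-0.007,-0.036,0],[0,0,0]],
    [-1,[-0.007,-0.036,0],[0,0,0]],
    [-1,[-0.007,-0.036,0],[0,0,0]]
  ]
}}

```text
time_s: 4.4
eef_pos: [478.7, -121.7, 206.5]
ee_rot: [0.001, 0.054, 0.999, -0.0]
force: [1.1, 0.5, 0.8]
grip_width: 0.708
grip_force: 0.0
```

Request:
{"method": "servo_tool", "body": {
  "commands": [
    [-1,[-0.007,-0.036,0],[0,0,0]],
    [-1,[-0.007,-0.036,0],[0,0,0]],
    [-1,[-0.007,-0.036,0],[0,0,0]],
    [-1,[-0.007,-0.036,0],[0,0,0]],
    [-1,[-0.007,-0.036,0],[0,0,0]],
    [-1,[-0.007,-0.036,0],[0,0,1]],
    [-1,[-0.007,-0.036,0],[0,0,1]],
    [-1,[0,0,0],[0,0,1]],
    [-1,[0,0,0],[0,0,0.7]],
    [-1,[0,0,0],[0,0,0]]
  ]
}}

```text
time_s: 5.23
eef_pos: [496.0, -376.5, 205.9]
ee_rot: [0.0, 0.247, 0.969, -0.0]
force: [0.1, 0.5, -0.7]
grip_width: 0.997
grip_force: 0.0
```

```bash
python3 - <<'E'
from h import *; from rig import *
tog((501.6,-375.5,110),61.5)
s=sense();c=capture("wrist"); np.savez("w1.npz",pos=s["eef_pos"],rot=s["ee_rot"],**c)
cv2.imwrite("pics/w1.png",c["pixels"][:,:,::-1]); print({k:c[k] for k in c if k not in("pixels","z_map")})
t=capture("top");np.savez("top1.npz",**t); W=world(t);H=W[...,2]
ex=np.array([.994,-.108]);d=W[...,:2]-np.array([656.4,41]);X=d@ex;Y=d@np.array([.108,.994])
m=(X<-112)&(X>-260)&(abs(Y)<140)&(H>90)&(H<150); print("handle min X",np.nanmin(X[m]),"min, expect -144; before -206")
E
```

```text
t 5.23 pos [ 496.  -376.5  205.9] psi 61.37 tilt [-0. -0. -1.] F [ 0.1  0.5 -0.7] w 0.997 gf 0.0 j [-0.84  0.55  1.21  0.    1.38 -1.91]
 shift [-4.4  3.5 95.9] turn -0.02
{'fx': 309.70691628693146, 'fy': 309.70691628693146, 'cx': 319.3012394852404, 'cy': 204.89877786709658, 'T_tool_cam': array([[-1.26627515e-04, -9.61488255e-01, -2.74845991e-01,
         6.93492372e+01],
       [ 9.99999991e-01, -1.10622677e-04, -7.37325989e-05,
         4.81579942e-01],
       [ 4.04888285e-05, -2.74845998e-01,  9.61488261e-01,
        -1.43789499e+02],
       [ 0.00000000e+00,  0.00000000e+00,  0.00000000e+00,
         1.00000000e+00]])}
handle min X -145.814451891814 min, expect -144; before -206
```

View pics/w1.png

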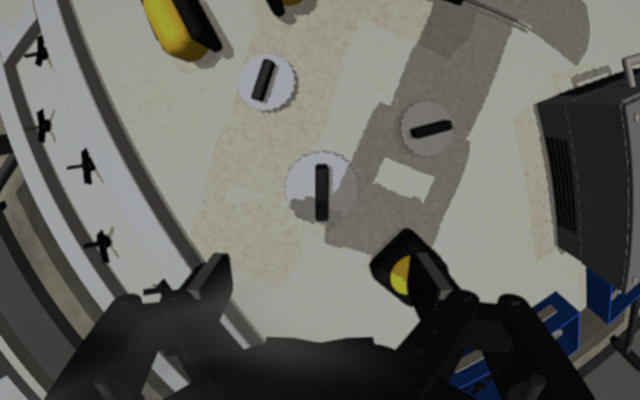

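The wrist view shows the big cap at (321,187) between the open fingers, with its bar upright in the picture, so it is aligned with the grip. I measure the bar from this view.

```bash
cat >>h.py <<'E'
def wray(c,u,v,h):
    "wrist fisheye pixels -> world points on plane z=h"
    w,x,y,z=c["rot"]; M=R.from_quat([x,y,z,w]).as_matrix(); T=c["T_tool_cam"]
    a=(np.asarray(u,float)-c["cx"])/c["fx"]; b=(np.asarray(v,float)-c["cy"])/c["fy"]; r=np.hypot(a,b)+1e-12
    d=np.stack([a/r*np.sin(r),b/r*np.sin(r),np.cos(r)],-1)@T[:3,:3].T@M.T
    o=M@T[:3,3]+c["pos"]; return o+d*((h-o[2])/d[...,2])[...,None]
E
python3 - <<'E'
from h import *
c=load("w1.npz"); g=cv2.cvtColor(c["pixels"],cv2.COLOR_RGB2GRAY)
def blob(m,u,v):
    n,l=cv2.connectedComponents(m.astype(np.uint8)); return np.argwhere(l==l[v,u])[:,::-1]
b=blob(g<55,321,185); P=wray(c,b[:,0],b[:,1],52)[:,:2].astype(np.float32)
print("bar",len(b),b.min(0),b.max(0),cv2.minAreaRect(P))
hsv=cv2.cvtColor(c["pixels"],cv2.COLOR_RGB2HSV)
u,v=np.meshgrid(np.arange(640),np.arange(400)); Wp=wray(c,u,v,24)
print("sample", c["pixels"][170,300],c["pixels"][200,300],c["pixels"][170,345],c["pixels"][150,380])
# depth-based flange
z=c["z_map"]; a=(u-c["cx"])/c["fx"];bb=(v-c["cy"])/c["fy"];r=np.hypot(a,bb)+1e-9
T=c["T_tool_cam"];q=c["rot"];M=R.from_quat([q[1],q[2],q[3],q[0]]).as_matrix()
d=np.stack([a/r*np.tan(r),bb/r*np.tan(r),np.ones_like(r)],-1)*z[...,None]
W=(d@T[:3,:3].T+T[:3,3])@M.T+c["pos"]
near=np.hypot(W[...,0]-501,W[...,1]+375)<60
p=W[near&(W[...,2]>14)]; print("flange",cv2.minEnclosingCircle(p[:,:2].astype(np.float32)),"barZ",np.percentile(W[near][:,2],[1,50,99]))
p=W[near&(W[...,2]>42)];print("bar depth",cv2.minAreaRect(p[:,:2].astype(np.float32)))
E
```

```text
bar 693 [315 165] [328 220] ((500.43829345703125, -375.9478454589844), (13.02228832244873, 56.23031997680664), 61.76887130737305)
sample [159 161 168] [114 112 110] [144 145 148] [107 103  95]
flange ((500.99786376953125, -374.9961853027344), 59.99387741088867) barZ [2.41775887e-01 2.85971605e+02 3.11002021e+02]
bar depth ((501.5545654296875, -375.2786865234375), (119.93205261230469, 55.434391021728516), 62.518402099609375)
```

Request:
{"method": "servo_tool", "body": {
  "commands": [
    [-1,[-0.004,0.003,0.035],[0,0,0]],
    [-1,[0,0,0.035],[0,0,0]],
    [-1,[0,0,0.035],[0,0,0]],
    [-1,[0,0,0.035],[0,0,0]],
    [-1,[0,0,0.025],[0,0,0]],
    [-1,[0,0,0.014],[0,0,0]],
    [-1,[0,0,0],[0,0,0]],
    [-1,[0,0,0],[0,0,0]]
  ]
}}

```text
time_s: 6.0
eef_pos: [501.3, -374.7, 27.5]
ee_rot: [-0.0, 0.245, 0.97, 0.0]
force: [-0.0, -0.4, 0.8]
grip_width: 1.005
grip_force: 0.0
```

Request:
{"method": "servo_tool", "body": {
  "commands": [
    [1,[0,0,0],[0,0,0]],
    [1,[0,0,0],[0,0,0]],
    [1,[0,0,0],[0,0,0]],
    [1,[0,0,0],[0,0,0]],
    [1,[0,0,0],[0,0,0]],
    [1,[0,0,0],[0,0,0]],
    [1,[0,0,0],[0,0,0]],
    [1,[0,0,0],[0,0,0]],
    [1,[0,0,0],[0,0,0]],
    [1,[0,0,0],[0,0,0]]
  ],
  "squeeze": 90
}}

```text
time_s: 6.83
eef_pos: [501.2, -375.1, 27.8]
ee_rot: [0.0, 0.246, 0.969, -0.0]
force: [0.4, -0.0, 6.1]
grip_width: 0.145
grip_force: 88.7
```

```bash
python3 -c "
from h import *
tog((501.2,-375.6,27),61.7)"
```

```text
t 6.83 pos [ 501.2 -375.1   27.8] psi 61.57 tilt [-0.001 -0.    -1.   ] F [ 0.4 -0.   6.1] w 0.145 gf 88.7 j [-0.83  0.74  1.38  0.    1.02 -1.9 ]
 shift [-0.2 -0.4  0.8] turn -0.02
```

Request:
{"method": "servo_tool", "body": {
  "commands": [
    [1,[0,0,-0.01],[0,0,0]],
    [1,[0,0,-0.025],[0,0,0]],
    [1,[0,0,-0.037],[0,0,0]],
    [1,[0,0,-0.037],[0,0,0]],
    [1,[0,0,-0.037],[0,0,0]],
    [1,[0,0,-0.037],[0,0,0]],
    [1,[0,0,-0.037],[0,0,0]],
    [1,[0.0063,0.0334,0],[0,0,0]],
    [1,[0.0063,0.0334,0],[0,0,0]],
    [1,[0.0063,0.0334,0],[0,0,0]]
  ]
}}

```text
time_s: 7.67
eef_pos: [532.0, -276.7, 247.9]
ee_rot: [0.0, 0.246, 0.969, -0.0]
force: [0.7, -0.1, -0.6]
grip_width: 0.14
grip_force: 88.0
```

Request:
{"method": "servo_tool", "body": {
  "commands": [
    [1,[0.0063,0.0334,0],[0,0,0]],
    [1,[0.0063,0.0334,0],[0,0,0]],
    [1,[0.0063,0.0334,0],[0,0,0]],
    [1,[0.0063,0.0334,0],[0,0,0]],
    [1,[0.0063,0.0334,0],[0,0,0]],
    [1,[0.0063,0.0334,0],[0,0,0]],
    [1,[0.0063,0.0334,0],[0,0,0]],
    [1,[0,0,0],[0,0,0.95]],
    [1,[0,0,0],[0,0,0.95]],
    [1,[0,0,0],[0,0,0.95]]
  ]
}}

```text
time_s: 8.5
eef_pos: [604.4, -50.4, 247.3]
ee_rot: [-0.0, 0.389, 0.921, -0.0]
force: [-0.5, 0.8, -1.0]
grip_width: 0.143
grip_force: 88.0
```

Request:
{"method": "servo_tool", "body": {
  "commands": [
    [1,[0,0,0],[0,0,0.95]],
    [1,[0,0,0],[0,0,0.95]],
    [1,[0,0,0],[0,0,0.95]],
    [1,[0,0,0],[0,0,0.95]],
    [1,[0,0,0],[0,0,0.95]],
    [1,[0,0,0],[0,0,0.95]],
    [1,[0,0,0],[0,0,0.95]],
    [1,[0,0,0],[0,0,0.95]],
    [1,[0,0,0],[0,0,0.85]],
    [1,[0,0,0],[0,0,0]]
  ]
}}

```text
time_s: 9.33
eef_pos: [604.4, -51.1, 247.4]
ee_rot: [-0.0, 0.745, 0.667, -0.0]
force: [0.3, -0.4, -0.9]
grip_width: 0.147
grip_force: 88.0
```

```bash
python3 - <<'E'
from h import *; from rig import *
tog((647,78.5,225),-6.2)
s=sense();c=capture("wrist"); np.savez("w2.npz",pos=s["eef_pos"],rot=s["ee_rot"],**c)
cv2.imwrite("pics/w2.png",c["pixels"][:,:,::-1])
# port hole from the first top & scene views, rays onto z=184
for n,u0,v0 in(("top",307,130),("scene",272,233)):
    t=load(n+"0.npz"); g=cv2.cvtColor(t["pixels"],cv2.COLOR_RGB2GRAY)
    print(n,g[v0-14:v0+15:2,u0],g[v0,u0-20:u0+21:2])
    th=(g[v0,u0]*1.+150)/2; G=cv2.resize(g,None,fx=8,fy=8,interpolation=cv2.INTER_CUBIC)
    k,l=cv2.connectedComponents((G<75).astype(np.uint8)); q=l==l[v0*8+4,u0*8+4]
    b=np.argwhere(q)[:,::-1]; 
    P=np.array([ray(t,(x+.5)/8-.5,(y+.5)/8-.5,184)[:2] for x,y in b[::5]],np.float32); print(len(b),cv2.minAreaRect(P),P.mean(0))
E
```

```text
t 9.33 pos [604.4 -51.1 247.4] psi -6.4 tilt [ 0.    -0.001 -1.   ] F [ 0.3 -0.4 -0.9] w 0.147 gf 88.0 j [-0.28  0.49  1.2   0.    1.45 -0.17]
 shift [133.5  27.9  22.4] turn -0.03
top [137 137 120  34  17  16  16  18  19  17  14  67 133 136 122] [ 94 112 129 104  65  47  21  16  16  17  18  16  17  15  24  37  63 120
 125  98  91]
17401 ((650.645263671875, 76.69242858886719), (49.4827880859375, 60.70100784301758), 31.215112686157227) [650.858    76.81924]
scene [185 192 152  42  10  17  18  22  24  15  20 177 193 192 104] [119 190 192 191 170  35  17  15  19  20  22  16  18  18  16  32 193 192
 193 169 190]
19467 ((650.7365112304688, 75.8293685913086), (48.852630615234375, 61.654136657714844), 29.162805557250977) [650.9296    76.696976]
```

View pics/w2.png

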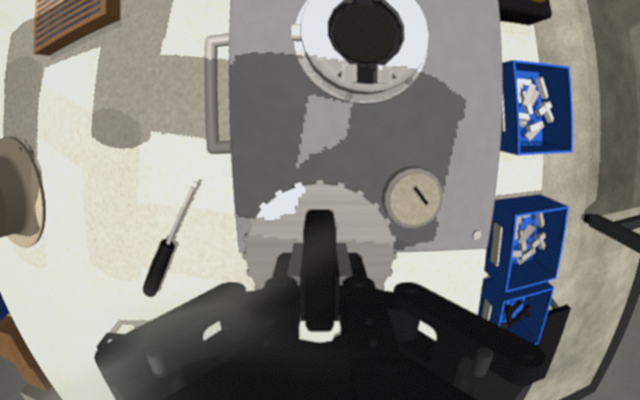

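The view shows the cap square in the hand, with its flange front edge near row 182, and the port at (365,35), partly cut off. I shift along the tool's x and measure the port and the cap in the hand from there.

Request:
{"method": "servo_tool", "body": {
  "commands": [
    [1,[0.02,0.01,0],[0,0,0]],
    [1,[0.025,0.018,0],[0,0,0]],
    [1,[0,0,0],[0,0,0]],
    [1,[0,0,0],[0,0,0]]
  ]
}}

```text
time_s: 9.72
eef_pos: [637.5, -8.6, 246.8]
ee_rot: [-0.0, 0.743, 0.669, -0.0]
force: [0.4, -0.4, 0.1]
grip_width: 0.142
grip_force: 88.3
```

```bash
python3 - <<'E'
from h import *; from rig import *
tog((650.8,76.7,225),-6.2)
s=sense();c=capture("wrist"); c=dict(pos=s["eef_pos"],rot=s["ee_rot"],**c); np.savez("w3.npz",**c)
im=c["pixels"][:,:,::-1].copy(); g=cv2.cvtColor(c["pixels"],cv2.COLOR_RGB2GRAY)
k,l,st,ce=cv2.connectedComponentsWithStats((g<50).astype(np.uint8))
for i in range(1,k):
    if st[i,4]>800 and st[i,1]+st[i,3]<330:
        b=np.argwhere(l==i)[:,::-1]; P=wray(c,b[:,0],b[:,1],184)[:,:2]; hull=cv2.convexHull(P.astype(np.float32))
        print(st[i],"mean",P.mean(0),cv2.minAreaRect(hull),cv2.minEnclosingCircle(hull))
z=c["z_map"]; print("z col 320",z[150:260:8,300].round(0)); print(g[170:250:4,300])
cv2.imwrite("pics/w3.png",im)
E
```

```text
t 9.72 pos [637.5  -8.6 246.8] psi -5.98 tilt [-0.    -0.001 -1.   ] F [ 0.4 -0.4  0.1] w 0.142 gf 88.3 j [-0.2   0.56  1.09 -0.    1.49 -0.09]
 shift [86.2  4.4 21.8] turn 0.04
[ 473    0   66   51 1454] mean [788.98649922 118.8389867 ] ((795.150146484375, 123.67121887207031), (38.22222900390625, 61.72523880004883), 83.52931213378906) ((792.6376953125, 123.33391571044922), 33.799346923828125)
[ 287   47   76   83 4010] mean [650.05399785  77.01660172] ((650.2307739257812, 76.46795654296875), (49.60349655151367, 49.86597442626953), 43.683685302734375) ((649.3523559570312, 80.74496459960938), 28.80809783935547)
[ 472   98   24   93 1286] mean [766.22730371  35.21964726] ((763.604736328125, 34.942054748535156), (69.671142578125, 20.615564346313477), 89.94374084472656) ((768.2760620117188, 34.945655822753906), 35.245479583740234)
[ 499  101   55   89 2175] mean [818.21154079  30.0964639 ] ((807.1351318359375, 34.55553436279297), (58.203582763671875, 68.55258178710938), 0.2219873070716858) ((807.6923828125, 34.51118087768555), 44.39716339111328)
[ 578  225   62   46 1059] mean [955.37655371 -74.90204282] ((968.3713989257812, -67.55973815917969), (45.63945770263672, 178.36422729492188), 63.81556701660156) ((959.7879028320312, -85.01583862304688), 89.2325668334961)
z col 320 [203. 225. 229. 232. 150. 150. 151. 153. 153. 155. 156. 158. 145. 138.]
[107 108 108 177 237 241 221 228 172 179 178 175 181 173 177 180 179 181
 143  86]
```

View pics/w3.png

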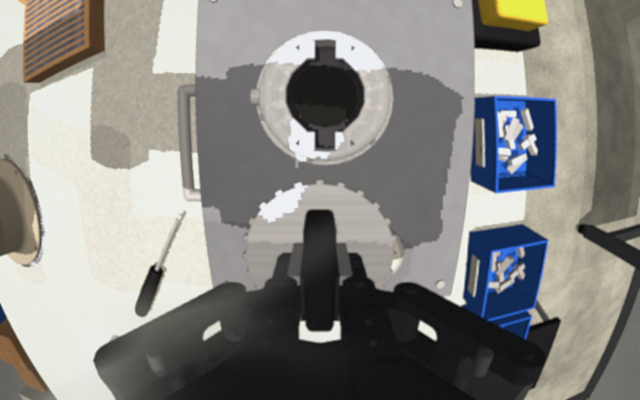

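The hole is centred near (324,95) with slots above and below it. All three views agree on about (650.4,76.8). I check the cap's offset in the hand from the flange's edge.

```bash
python3 - <<'E'
from h import *
from scipy.optimize import least_squares
c=load("w3.npz"); z=c["z_map"]; q=c["rot"];M=R.from_quat([q[1],q[2],q[3],q[0]]).as_matrix()
E=[]
for u in range(262,380,3):
    col=z[165:260,u]; j=np.argmax((col[:-1]-col[1:])>30); 
    if col[j]-col[j+1]>30: E.append((u,165+j+.5))
E=np.array(E)
for h in(-3,-6):
    P=(wray(c,E[:,0],E[:,1],c["pos"][2]+h)-c["pos"])@M
    f=least_squares(lambda p:np.hypot(P[:,0]-p[0],P[:,1]-p[1])-40,[0,0],loss="soft_l1"); g=least_squares(lambda p:np.hypot(P[:,0]-p[0],P[:,1]-p[1])-p[2],[0,0,40],loss="soft_l1")
    print(h,len(E),"centre in tool R=40",f.x.round(2),"rms",np.sqrt((f.fun**2).mean()).round(2),"free",g.x.round(2))
# flange height in tool from depth
uv=[(270,235),(285,230),(360,220),(370,235)]
for u,v in uv:
    o=(wray(c,u,v,c["pos"][2]-3)-c["pos"])@M; Tc=np.linalg.inv(c["T_tool_cam"]); print("z pred",(Tc@np.append(o,1))[2].round(1),"meas",z[v,u].round(1))
# slot heading
g=cv2.cvtColor(c["pixels"],cv2.COLOR_RGB2GRAY)
l=cv2.connectedComponents((g<70).astype(np.uint8))[1]; b=np.argwhere(l==l[95,324])[:,::-1]; P=wray(c,b[:,0],b[:,1],184)[:,:2]
C=np.array([650.4,76.8]);ex=np.array([.994,-.108]);D=P-C;X=D@ex;Y=D@np.array([.108,.994])
for s in(1,-1):
    m=(s*Y>28); print("slot",s,"n",m.sum(),"X mean",X[m].mean().round(2),"Ymax",(s*Y).max().round(1))
E
```

```text
-3 40 centre in tool R=40 [0.32 0.72] rms 2.32 free [-0.44  0.74 40.7 ]
-6 40 centre in tool R=40 [-0.21  0.7 ] rms 2.38 free [-1.89  0.75 41.54]
z pred 157.1 meas 156.0
z pred 156.3 meas 156.8
z pred 154.8 meas 153.9
z pred 157.1 meas 157.0
slot 1 n 137 X mean -0.24 Ymax 33.1
slot -1 n 79 X mean -1.9 Ymax 35.9
```

Request:
{"method": "servo_tool", "body": {
  "commands": [
    [1,[0.03,0.004,0],[0,0,0]],
    [1,[0.03,0,0],[0,0,0.04]],
    [1,[0.026,0,0],[0,0,0]],
    [1,[0,0,0.011],[0,0,0]],
    [1,[0,0,0.011],[0,0,0]],
    [1,[0,0,0],[0,0,0]],
    [1,[0,0,0],[0,0,0]]
  ]
}}

```text
time_s: 10.35
eef_pos: [650.3, 74.3, 224.7]
ee_rot: [-0.001, 0.746, 0.666, -0.001]
force: [0.3, 0.0, -0.2]
grip_width: 0.144
grip_force: 88.3
```

```bash
python3 - <<'E'
from h import *; from rig import *
tog((650.1,76.8,205),-6.2)
E
```

```text
t 10.35 pos [650.3  74.3 224.7] psi -6.52 tilt [-0.    -0.002 -1.   ] F [ 0.3  0.  -0.2] w 0.144 gf 88.3 j [-0.06  0.61  1.06 -0.    1.47  0.05]
 shift [ 2.5 -0.5 19.7] turn -0.05
```

Request:
{"method": "servo_tool", "body": {
  "commands": [
    [1,[0.0025,-0.0003,0.004],[0,0,-0.04]],
    [1,[0,0,0.004],[0,0,0]],
    [1,[0,0,0.003],[0,0,0]],
    [1,[0,0,0.002],[0,0,0]],
    [1,[0,0,0.002],[0,0,0]],
    [1,[0,0,0.002],[0,0,0]],
    [1,[0,0,0],[0,0,0]]
  ]
}}

```text
time_s: 10.93
eef_pos: [650.6, 78.0, 207.9]
ee_rot: [-0.0, 0.744, 0.668, -0.0]
force: [0.2, 0.3, -0.5]
grip_width: 0.142
grip_force: 88.3
```

```bash
python3 - <<'E'
from h import *; from rig import *
tog((650.1,76.8,205),-6.2)
E
```

```text
t 10.93 pos [650.6  78.  207.9] psi -6.23 tilt [-0.    -0.001 -1.   ] F [ 0.2  0.3 -0.5] w 0.142 gf 88.3 j [-0.06  0.63  1.09 -0.    1.43  0.05]
 shift [-1.3 -0.4  2.9] turn -0.0
```

Request:
{"method": "servo_tool", "body": {
  "commands": [
    [1,[-0.0008,0,0.002],[0,0,0]],
    [1,[0,0,0.002],[0,0,0]],
    [1,[0,0,0.002],[0,0,0]],
    [1,[0,0,0.002],[0,0,0]],
    [1,[0,0,0],[0,0,0]]
  ]
}}

```text
time_s: 11.35
eef_pos: [650.7, 77.2, 200.5]
ee_rot: [0.0, 0.744, 0.668, 0.0]
force: [-0.6, -0.8, 4.1]
grip_width: 0.144
grip_force: 88.9
```

Request:
{"method": "servo_tool", "body": {
  "commands": [
    [1,[0,0,0.002],[0,0,0]],
    [1,[0,0,0.002],[0,0,0]],
    [1,[0,0,0.001],[0,0,0]],
    [1,[0,0,0],[0,0,0]]
  ]
}}

```text
time_s: 11.68
eef_pos: [650.8, 77.2, 195.7]
ee_rot: [0.0, 0.744, 0.668, 0.0]
force: [-2.6, 0.1, 5.9]
grip_width: 0.145
grip_force: 89.2
```

Request:
{"method": "servo_tool", "body": {
  "commands": [
    [1,[0,-0.0006,0.001],[0,0,0]],
    [1,[0,0,0],[0,0,0.5]],
    [1,[0,0,0],[0,0,0.5]],
    [1,[0,0,0],[0,0,0.5]],
    [1,[0,0,0],[0,0,0.5]],
    [1,[0,0,0],[0,0,0]]
  ]
}}

```text
time_s: 12.18
eef_pos: [650.6, 77.4, 195.3]
ee_rot: [0.001, 0.811, 0.585, 0.001]
force: [0.3, -0.2, 6.7]
grip_width: 0.147
grip_force: 89.4
```

```bash
python3 - <<'E'
from h import *; from rig import *
tog((650.1,76.8,194),-96.2); print(sense()["wrist_torque"])
E
```

```text
t 12.18 pos [650.6  77.4 195.3] psi -18.38 tilt [ 0.001  0.003 -1.   ] F [ 0.3 -0.2  6.7] w 0.147 gf 89.4 j [-0.06  0.63  1.11  0.    1.4   0.26]
 shift [-0.7 -0.3  1.3] turn 12.97
[-0.07013818  0.02038133 -0.06925125]
```

Request:
{"method": "servo_tool", "body": {
  "commands": [
    [1,[0,0,0],[0,0,0.8]],
    [1,[0,0,0],[0,0,0.8]],
    [1,[0,0,0],[0,0,0.8]],
    [1,[0,0,0],[0,0,0.8]],
    [1,[0,0,0],[0,0,0.8]],
    [1,[0,0,0],[0,0,0.8]],
    [1,[0,0,0],[0,0,0.8]],
    [1,[0,0,0],[0,0,0.8]],
    [1,[0,0,0],[0,0,0.8]],
    [1,[0,0,0],[0,0,0.8]]
  ]
}}

```text
time_s: 13.02
eef_pos: [650.6, 77.3, 195.3]
ee_rot: [0.0, 0.979, 0.204, 0.001]
force: [-0.4, -0.3, 7.2]
grip_width: 0.141
grip_force: 89.4
```

Request:
{"method": "servo_tool", "body": {
  "commands": [
    [1,[0,0,0],[0,0,0.8]],
    [1,[0,0,0],[0,0,0.8]],
    [1,[0,0,0],[0,0,0.8]],
    [1,[0,0,0],[0,0,0.8]],
    [1,[0,0,0],[0,0,0.8]],
    [1,[0,0,0],[0,0,0]]
  ]
}}

```text
time_s: 13.52
eef_pos: [650.6, 77.3, 195.3]
ee_rot: [0.0, 1.0, -0.004, 0.001]
force: [-0.5, -1.4, 7.1]
grip_width: 0.138
grip_force: 89.4
```

```bash
python3 - <<'E'
from h import *; from rig import *
tog((650.4,77,193.5),-96.2); print(sense()["wrist_torque"])
E
```

```text
t 13.52 pos [650.6  77.3 195.3] psi -90.48 tilt [ 0.003  0.    -1.   ] F [-0.5 -1.4  7.1] w 0.138 gf 89.4 j [-0.06  0.63  1.11  0.    1.4   1.52]
 shift [-0.2  0.3  1.8] turn 0.95
[-0.07682213  0.03680482 -0.09162384]
```

Request:
{"method": "servo_tool", "body": {
  "commands": [
    [1,[0,0,0],[0,0,0.3]],
    [1,[0,0,0],[0,0,0.3]],
    [1,[0,0,0],[0,0,0.3]],
    [1,[0,0,0],[0,0,0.3]],
    [1,[0,0,0.001],[0,0,0]],
    [1,[0,0,0.001],[0,0,0]],
    [1,[0,0,0],[0,0,0]]
  ]
}}

```text
time_s: 14.1
eef_pos: [650.6, 76.7, 193.8]
ee_rot: [0.001, 0.998, -0.065, 0.001]
force: [-1.5, -3.9, 10.1]
grip_width: 0.146
grip_force: 89.8
```

```bash
python3 - <<'E'
from h import *; from rig import *
tog((650.4,77,193.5),-96.2); print(sense()["wrist_torque"])
E
```

```text
t 14.1 pos [650.6  76.7 193.8] psi -97.43 tilt [ 0.003  0.001 -1.   ] F [-1.5 -3.9 10.1] w 0.146 gf 89.8 j [-0.06  0.63  1.11 -0.    1.4   1.64]
 shift [-0.2 -0.2  0.3] turn -0.21
[-0.53172762  0.51940806  0.12465358]
```

Request:
{"method": "servo_tool", "body": {
  "commands": [
    [1,[0,0,0.0005],[0,0,0.3]],
    [1,[0,0,0.0005],[0,0,0.2]],
    [1,[0,0,0],[0,0,0]],
    [1,[0,0,0],[0,0,0]]
  ]
}}

```text
time_s: 14.43
eef_pos: [650.6, 76.5, 193.8]
ee_rot: [0.001, 0.996, -0.09, 0.002]
force: [-5.1, -4.4, 14.6]
grip_width: 0.147
grip_force: 93.8
```

```bash
python3 - <<'E'
from h import *; from rig import *
tog((650.4,77,193.5),-96.2); print(sense()["wrist_torque"])
E
```

```text
t 14.43 pos [650.6  76.5 193.8] psi -100.29 tilt [ 0.004  0.002 -1.   ] F [-5.1 -4.4 14.6] w 0.147 gf 93.8 j [-0.06  0.63  1.11 -0.    1.39  1.69]
 shift [-0.3 -0.5  0.3] turn -0.68
[-0.7752342   0.80809765  1.46101945]
```

```bash
python3 - <<'E'
from h import *; from rig import *
c=capture("scene"); cv2.imwrite("pics/s2.png",cv2.resize(c["pixels"][130:330,180:420,::-1],None,fx=3,fy=3))
for n,cc in(("scene",c),("top",capture("top"))):
    W=world(cc);H=W[...,2];d=W[...,:2]-np.array([656.4,41]);X=d@[.994,-.108];Y=d@[.108,.994]
    m=(X<-114)&(X>-260)&(abs(Y)<60)&(H>105)&(H<128); print(n,"handle minX",np.nanmin(X[m]) if m.any() else None)
s=sense();w=capture("wrist"); w=dict(pos=s["eef_pos"],rot=s["ee_rot"],**w); np.savez("w4.npz",**w); cv2.imwrite("pics/w4.png",w["pixels"][:,:,::-1])
E
```

```text
scene handle minX -145.55828285628888
top handle minX -145.42109757233425
```

View pics/s2.png

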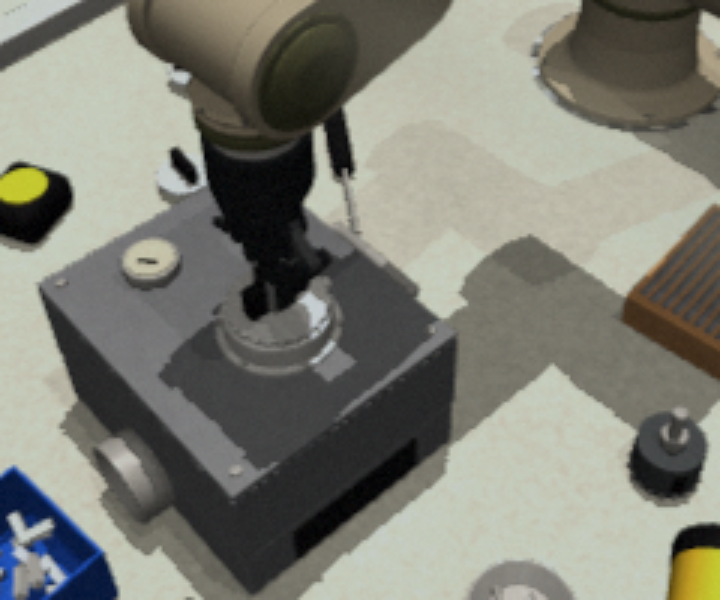

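View pics/w4.png

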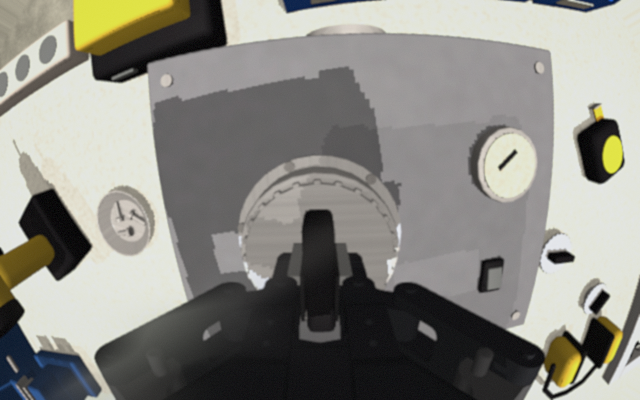

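The scene and wrist views show the cap seated flat on the port at (320,225) with its bar along the extractor's x. The drawer is home and the bystanders are where they were. I add a touch more press, then hand in.

Request:
{"method": "servo_tool", "body": {
  "commands": [
    [1,[0,0,0.001],[0,0,0]],
    [1,[0,0,0],[0,0,0]],
    [1,[0,0,0],[0,0,0]],
    [1,[0,0,0],[0,0,0]]
  ]
}}

```text
time_s: 14.92
eef_pos: [650.6, 76.5, 193.8]
ee_rot: [0.001, 0.996, -0.09, 0.002]
force: [-6.7, -4.7, 20.2]
grip_width: 0.142
grip_force: 94.8
```

```bash
python3 -c "
from rig import *
s=sense(); print(s['eef_pos'],s['force'],s['wrist_torque']); print(finish_job())"
```

```text
[650.60552993  76.51676365 193.78250416] [-6.65508464 -4.72670993 20.24199735] [-0.77617285  1.23732903  1.55502895]
the job is handed in; nothing more can be done
None
```

The drawer is pushed home past its catch, and the 80 mm cap is fitted, turned clockwise to the stop and held flat on the port with about 20 N; nothing else on the bench was touched, and I handed the job in at about 15 s.

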